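# Wind up the model car lift

### The job

Take the large crank, fit it from above right down over the square shaft end on the gearbox, and wind it by its knob clockwise until the lift platform with the car is level with the parking deck. Leave the crank on the shaft and let go of it, and leave the small crank where it lies.

Things in the scene. Friction and masses are not known exactly. Their poses are not given: they have to be found in the camera images.
- crank: Large steel crank, 0.3 kg. Origin: centre of the hub's underside, z up. Hub 40 x 40 mm, 40 tall, 24 mm square hole right through; grip its bare +y and -y faces. Flat arm along +x, 26 to 40 mm up; on its end, 70 mm from the hub axis, a black knob 24 mm thick, 42 to 90 mm up, spinning freely on its pin, so hold it firmly to wind. Balance weight at -x, to 44 mm. Lies upright, as used.
- shaft_end (a point): Centre of the top of the upright shaft end on the white gearbox, 123 mm above the table: 20 mm square, flats facing its x and y (they turn with it), top 12 mm tapered to 10 mm. The fitted crank rests on its collar 38 mm below, any of four ways round, 13 degrees of play. Takes 3 N at the knob, stays where left. Lift, 145 mm off and under 165 mm tall (rods 180), leaves the knob's circle free.
- lift (a joint): Height in m of the aluminium lift platform (a grey model car is fixed on it) above its lowest position. Level with the parking deck beside it at 0.075; a stop ends the travel at 0.083. One full turn of the shaft clockwise from above (arrow on the gearbox) raises it 36 mm; it starts between 0 and 0.015, so about two turns are needed.
- small_crank: A smaller steel crank of the same form, for another machine: hub 24 x 24 x 26 mm with a 12 mm hole that does not fit the shaft, arm 45 mm along its +x. Loose on the table, to be left alone. Origin: centre of the hub's underside.
Things that resemble listed ones, but are neither listed nor needed, are in the scene too. Leave any turquoise look-alike of the crank alone.

How it is judged:
On the way:
1. the large crank sits upright and fully down on the square shaft end (horizontal distance between crank and shaft_end below 0.012 m and z of crank in the frame of shaft_end below -0.028 m and angle between crank's own z axis and vertical below 0.2 rad), for 0.2 s.
At the end, for the whole second after the job is handed in: The platform is level with the parking deck within 10 mm (lift between 0.065 and its stop at 0.083), and the large crank rests still on the shaft: within 12 mm of its axis, down on the collar within 10 mm, upright within 11 degrees (all of step 1 and value of joint lift between 0.065 and 0.085 m and linear speed of crank below 0.02 m/s); the robot touches nothing.
It fails at once if the small crank is moved more than 30 mm (distance of small_crank from where it was at the start of the episode above 0.03 m).
It also fails if it takes over 72 s, if anything falls off the work surface, if the arm or the gripper's body presses on something with over 40 N, if the wrist force passes 120 N, or if a joint passes its speed limit or range.

### The arm

A 6-joint arm with a two-finger parallel gripper is mounted at the origin on the work surface. World frame = base frame: x ahead of the robot, y to its left, z up, the work surface at z = 0. Lengths are in m, angles in rad, forces in N, time in s.
With the tool pointing down it reaches from about 0.35 to 0.975 m from the base axis. Payload 4.9 kg.
Tool frame: the origin (TCP) lies midway between the tips of the shut fingers; the grasp point (between the pads) lies ctrl.grip_point_offset behind it (ctrl.grip_point_offset is the distance from the TCP to the grasp point, in m); x points along the fingers, y is the direction in which the jaws open and shut, and the axes are right-handed (so a half turn about x gives the same grasp; the last joint's range is limited). The gripper opens to 85 mm and grips with 20 to 120 N. Pads are 22 mm wide; open, the fingers measure 114 mm over their backs; the gripper's body (76 mm by 85 mm) begins 54 mm behind the grasp point. The pads swing forward as they close: fully open they stand 13 mm farther back than shut.
Start: joints at [-1.465, 0.053, 1.613, -0, 1.476, -0.119], TCP at [0.139, -0.609, 0.231] pointing down, gripper open.
Joint ranges: [-3.01, 3.01], [-1.01, 2.22], [0.06, 2.58], [-1.02, 4.17], [0.09, 2.62], [-3.14, 3.14]. Speed limits (rad/s): [2.57, 2.57, 3.14, 3.14, 3.14, 3.14].

### API

Orientations are given as a rotation vector (axis times angle).
In Python, from station import ctrl gives the robot as it stands. The module is installed in compiled form; this text tells all that it offers.
- The arm moves only by the tool drive_tool, never from a script. Its argument "commands" is text: rows parted by semicolons, each of 5 numbers parted by spaces: the closure, from -1 (fully open) to 1 (shut), so that 0 is half open, then the shift along the tool's x, y, z in units of 40 mm (1.0 is 40 mm), then the turn about the tool's x in units of 5 degrees (1.0 is 5 degrees). A call has 1 to 8 rows; each row is the pose to reach, as a shift and turn from the pose commanded when the call began, along the tool's axes at that moment; what a row does not reach only later rows make up. A row lasts 1/12 s, in which the tool goes at most 41.7 mm and 7.16 degrees, less where a joint would pass 70% of its speed; a pose out of reach is approached as far as the arm can. A call with a gripper value outside its range is refused whole. The fingers move at their own pace and stop on an object; "newtons" is the grip in N (left out, the last holds). Time passes only in rows, so rows that repeat a pose let the fingers close. It gives the time, the measured TCP pose, the force and the opening at its end, in the units of the state.
- ctrl.get_obs(): the state, without advancing time (a new reading comes with each control period).
- ctrl.get_image(name): name is "scene" or "top"; returns (picture, depth): 480x640x3 uint8, blue, green, red; 480x640 float32, m along the optical axis (not along the pixel's ray), 0 where there is no reading.
- ctrl.camera_info(name): a dict with "K" (3x3 intrinsics, pixels), "T" (4x4, takes a point from camera to world coordinates). Camera axes: x right, y down, z forward; pixel columns grow to the right and rows downward; lengths in m; the calibration is good to about 2 mm. A picture is of the moment at which its call begins. camera_info takes no time and is no camera call.
- ctrl.finish_job(): hands the job in, once; it reports no verdict.
The state is a dict: "t": time; "q": joint angles; "dq": joint speeds; "effort": joint torques, N m; "tool_pos": TCP position; "tool_rot": TCP orientation; "contact_force": force on the tool from outside, world axes, zero at the start; "wrist_torque": the same for the moment, N m; "opening": finger opening in m.
Only numpy, scipy, OpenCV 4.12 (cv2) and the standard library are available. Lean on these libraries where they do the work, as an engineer would, in place of code of your own. Each camera call takes 0.05 s, during which the arm holds its last target.

## Working session

There is one attempt and no reset: what is moved stays moved. The work goes in short steps, Python scripts to look and compute and a tool call to move; the robot and the scene stay as the last step left them, time stands still between calls to the robot, and variables do not carry over. Pictures are saved under pics/ and viewed, and the job is handed in when it is done.

Besides the shell and the picture viewer there is one more tool, called as name(argument=value, ...) on one line, values as JSON. drive_tool: Moves the arm, as the interface text tells. Its arguments: {"type":"object","properties":{"commands":{"type":"string"},"newtons":{"type":"number"}},"required":["commands"]}

```bash
mkdir -p pics
cat > h.py <<'E'
import numpy as np, cv2
from station import ctrl
from scipy.spatial.transform import Rotation as R
def shot(n,tag):
    im,d=ctrl.get_image(n); cv2.imwrite(f'pics/{tag}.png',im); np.savez(f'pics/{tag}.npz',im=im,d=d); return im,d
def ray(n,u,v,z):
    c=ctrl.camera_info(n);K=np.array(c['K']);T=np.array(c['T'])
    r=T[:3,:3]@np.linalg.inv(K)@np.array([u,v,1.]);o=T[:3,3]
    return o+r*(z-o[2])/r[2]
def cloud(n,d):
    c=ctrl.camera_info(n);K=np.array(c['K']);T=np.array(c['T'])
    v,u=np.mgrid[:480,:640]
    p=np.stack([u,v,np.ones_like(u)],-1)@np.linalg.inv(K).T*d[...,None]
    return p@T[:3,:3].T+T[:3,3]
def proj(n,p):
    c=ctrl.camera_info(n);K=np.array(c['K']);T=np.linalg.inv(np.array(c['T']))
    q=K@(T[:3,:3]@np.array(p)+T[:3,3]);return q[:2]/q[2]
E
python3 - <<'E'
from h import *
for n in('top','scene'):
    shot(n,n+'0'); c=ctrl.camera_info(n); print(n,np.round(c['K'],1).tolist(),np.round(c['T'],3).tolist())
o=ctrl.get_obs();print(o, ctrl.grip_point_offset); print(R.from_rotvec(o['tool_rot']).as_matrix().round(3))
E
```

```text
top [[571.8, 0.0, 319.0], [0.0, 571.8, 232.5], [0.0, 0.0, 1.0]] [[-0.017, -0.987, 0.158, 0.221], [-1.0, 0.019, 0.013, -0.048], [-0.016, -0.158, -0.987, 1.296], [0.0, 0.0, 0.0, 1.0]]
scene [[595.0, 0.0, 323.7], [0.0, 595.0, 238.3], [0.0, 0.0, 1.0]] [[0.431, 0.532, -0.729, 1.409], [0.902, -0.24, 0.359, -0.522], [0.016, -0.812, -0.583, 0.926], [0.0, 0.0, 0.0, 1.0]]
{'t': 0.1, 'q': array([-1.46498429e+00,  5.32980706e-02,  1.61416530e+00, -1.09660028e-05,
        1.47599825e+00, -1.18985708e-01]), 'dq': array([-0.00136884, -0.00083134, -0.00277858,  0.00071956,  0.00070102,
        0.00162099]), 'effort': array([-4.32122115e-04, -3.94904745e+01, -3.71365142e+01, -1.08518539e-04,
        3.91841138e-03, -9.24065006e-06]), 'tool_pos': array([ 0.13926406, -0.60870522,  0.23017633]), 'tool_rot': array([ 2.10329909,  0.23938803, -2.10329614]), 'contact_force': array([ 0.15734187, -0.37326695, -0.49571613]), 'wrist_torque': array([-0.00484289,  0.04711098,  0.00457974]), 'opening': 0.08510532656579009} 0.0187
[[-0.     0.223 -0.975]
 [ 0.002 -0.975 -0.223]
 [-1.    -0.002 -0.   ]]
```

View pics/top0.png

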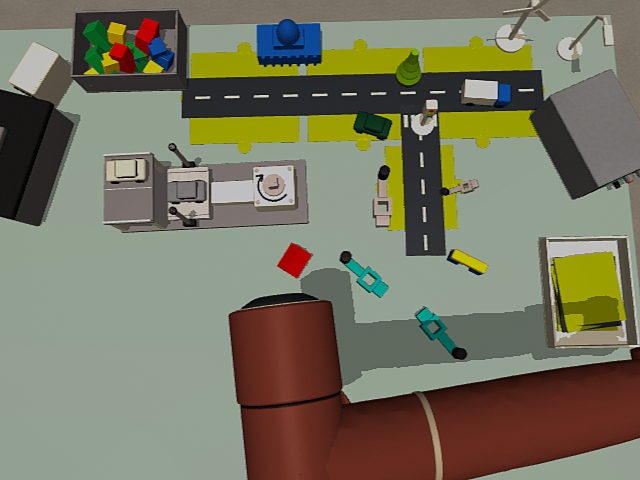

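View pics/scene0.png

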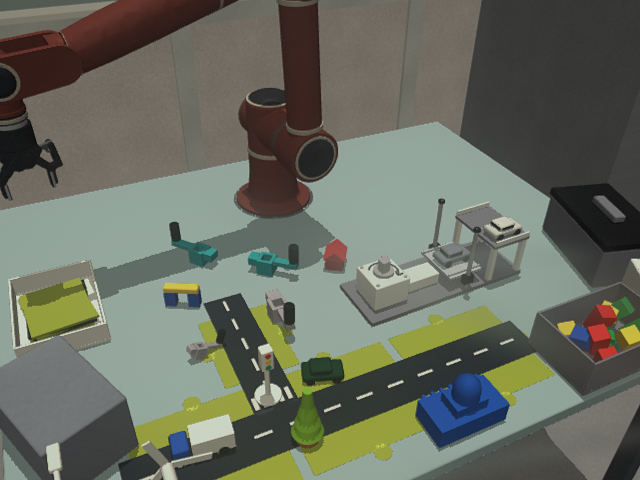

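Run:
```python
from h import *
a=np.load('pics/top0.npz');im,d=a['im'],a['d'];P=cloud('top',d)
c1=cv2.resize(im[155:235,225:325],None,fx=8,fy=8,interpolation=cv2.INTER_NEAREST)[:600]
c2=cv2.resize(im[155:235,345:425],None,fx=7,fy=7,interpolation=cv2.INTER_NEAREST)
cv2.imwrite('pics/c1.png',c1);cv2.imwrite('pics/c2.png',c2)
for n,(u0,u1,v0,v1) in dict(crank=(365,400,160,235),shaft=(245,305,155,215)).items():
    q=P[v0:v1,u0:u1].reshape(-1,3)
    hs=np.histogram(q[:,2],bins=np.arange(-.005,.14,.005));print(n,[(round(e,3),int(k)) for k,e in zip(*hs) if k])
```

```text
crank [(np.float64(-0.005), 792), (np.float64(0.0), 952), (np.float64(0.005), 100), (np.float64(0.01), 14), (np.float64(0.015), 3), (np.float64(0.02), 14), (np.float64(0.025), 18), (np.float64(0.03), 41), (np.float64(0.035), 269), (np.float64(0.04), 222), (np.float64(0.045), 17), (np.float64(0.05), 2), (np.float64(0.055), 6), (np.float64(0.06), 8), (np.float64(0.065), 3), (np.float64(0.07), 7), (np.float64(0.075), 9), (np.float64(0.08), 8), (np.float64(0.085), 49), (np.float64(0.09), 37), (np.float64(0.095), 4)]
shaft [(np.float64(-0.005), 163), (np.float64(0.0), 184), (np.float64(0.005), 269), (np.float64(0.01), 733), (np.float64(0.015), 169), (np.float64(0.02), 33), (np.float64(0.025), 22), (np.float64(0.03), 29), (np.float64(0.035), 61), (np.float64(0.04), 137), (np.float64(0.045), 39), (np.float64(0.05), 28), (np.float64(0.055), 22), (np.float64(0.06), 21), (np.float64(0.065), 27), (np.float64(0.07), 166), (np.float64(0.075), 854), (np.float64(0.08), 360), (np.float64(0.085), 141), (np.float64(0.09), 13), (np.float64(0.095), 8), (np.float64(0.1), 8), (np.float64(0.105), 6), (np.float64(0.11), 19), (np.float64(0.115), 30), (np.float64(0.12), 28), (np.float64(0.125), 8)]
```

View pics/c1.png

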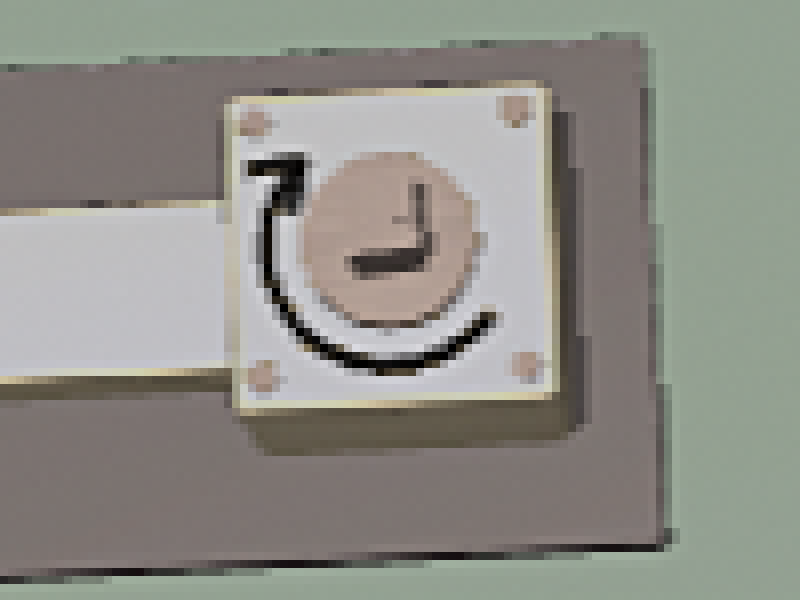

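View pics/c2.png

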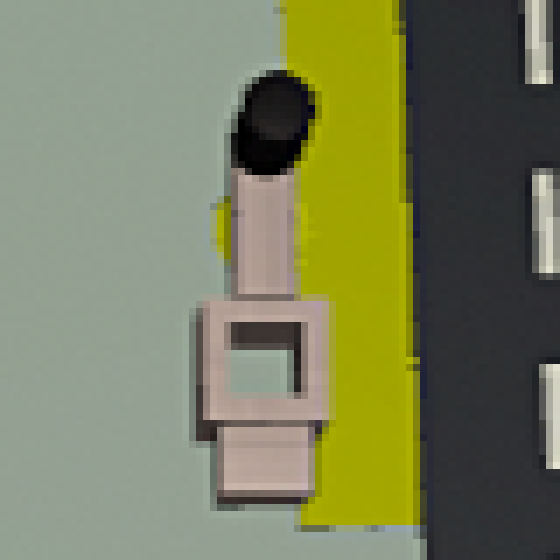

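Run:
```python
from h import *
g=lambda x,y,s,u,v:(u+x/s-.5,v+y/s-.5)
pts=[ray('top',*g(x,y,7,345,155),.04) for x,y in[(201,300),(329,300),(328,420),(203,420)]]
print('hub',np.round(pts,4).tolist(),np.mean(pts,0).round(4))
for i in range(4):
    e=pts[(i+1)%4]-pts[i];print(np.linalg.norm(e).round(4),np.degrees(np.arctan2(e[1],e[0])).round(1))
k=ray('top',*g(280,106,7,345,155),.09);print('knob',k,k-np.mean(pts,0))
print('collar',ray('top',*g(390,240,8,225,155),.085),ray('top',*g(478,240,8,225,155),.085))
# scene close-ups
a=np.load('pics/top0.npz');P=cloud('top',a['d'])
q=P[155:215,245:305];m=q[...,2]>.116
print('shaft top cloud',q[m].mean(0),q[m].min(0),q[m].max(0),m.sum(), np.argwhere(m).mean(0)[::-1]+[245,155])
print('ray',ray('top',*(np.argwhere(m).mean(0)[::-1]+[245,155]),.121))
# gearbox corners orientation
for p in [(230,100),(548,85),(556,395),(238,408)]: print(ray('top',*g(*p,8,225,155),.08).round(4))
b=np.load('pics/scene0.npz');im=b['im']
cv2.imwrite('pics/s1.png',cv2.resize(im[245:325,340:440],None,fx=8,fy=8,interpolation=cv2.INTER_NEAREST)[:600])
cv2.imwrite('pics/s2.png',cv2.resize(im[275:335,250:320],None,fx=8,fy=8,interpolation=cv2.INTER_NEAREST))
P=cloud('scene',b['d']);q=P[245:325,340:440];m=q[...,2]>.117
print('scene shaft',q[m].mean(0),q[m].min(0),q[m].max(0),m.sum())
uu=np.argwhere(m).mean(0)[::-1]+[340,245];print(ray('scene',*uu,.121))
# scene hub
q=P[280:330,255:320];m=(abs(q[...,2]-.04)<.004);print('hub scene',q[m].mean(0),m.sum())
```

```text
hub [[0.4999, -0.1551, 0.04], [0.499, -0.196, 0.04], [0.4599, -0.1943, 0.04], [0.4607, -0.1545, 0.04]] [ 0.4799 -0.175   0.04  ]
0.0409 -91.2
0.0391 177.4
0.0398 88.9
0.0391 -0.9
knob [ 0.54973376 -0.17727876  0.09      ] [ 0.06985166 -0.00229063  0.05      ]
collar [0.52291289 0.06499859 0.085     ] [0.52241457 0.04103752 0.085     ]
shaft top cloud [0.47385238 0.04753911 0.30856134] [ 0.2213194  -0.04847047  0.11602568] [0.53145894 0.07533204 1.29568848] 75 [273.37333333 182.6       ]
ray [0.51806051 0.06134606 0.121     ]
[0.5646 0.1093 0.08  ]
[0.5669 0.0219 0.08  ]
[0.48   0.0205 0.08  ]
[0.4782 0.107  0.08  ]
scene shaft [ 0.8507135  -0.15236454  0.41761513] [ 0.5174269  -0.52231246  0.11709515] [1.40916205 0.07173956 0.92558177] 57
[0.54727692 0.05024009 0.121     ]
hub scene [ 0.48154647 -0.17881474  0.03974564] 317
```

View pics/s1.png

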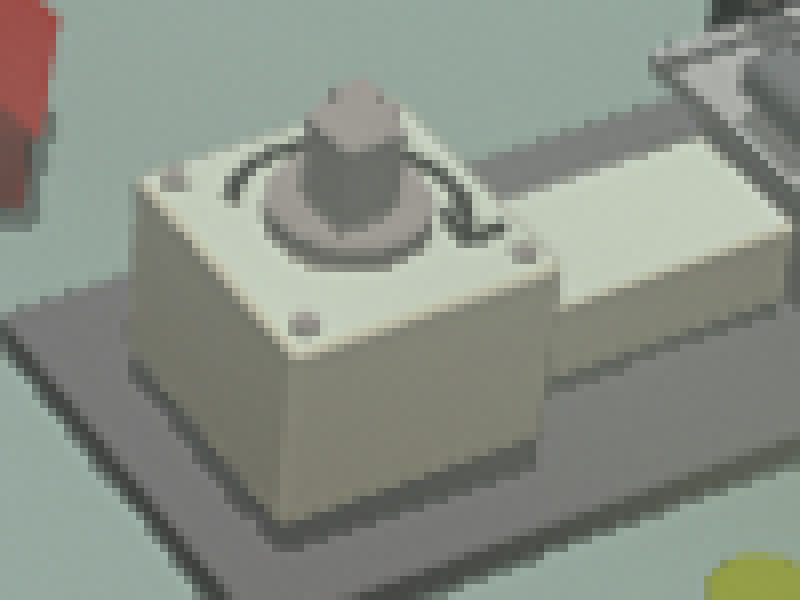

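View pics/s2.png

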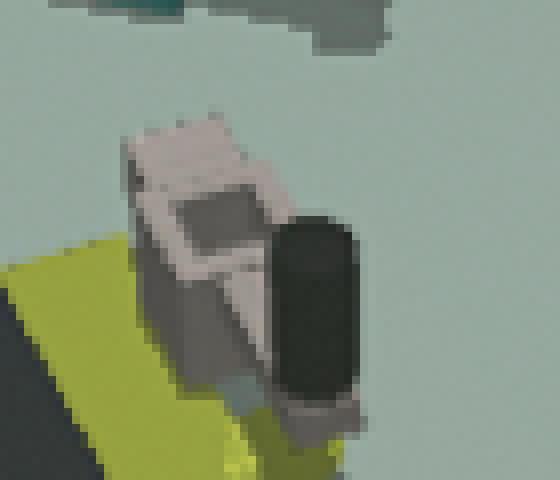

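```bash
cat >> h.py <<'E'
def to(p,yaw_y=None):
    """units from current pose to TCP p with tool y azimuth yaw_y deg"""
    o=ctrl.get_obs();M=R.from_rotvec(o['tool_rot']).as_matrix()
    d=M.T@(np.array(p)-o['tool_pos'])/.04
    a=np.degrees(np.arctan2(M[1,1],M[0,1]))
    t=None if yaw_y is None else round(-((yaw_y-a+180)%360-180)/5,3)
    print('shift',d.round(3),'turn',t,'now az',a.round(2),o['tool_pos'].round(4))
E
python3 - <<'E'
from h import *
print('hub scene',ray('scene',250+222/8-.5,275+218/8-.5,.04))
to([.480,-.1755,.13],-91.5)
t=np.load('pics/top0.npz')['im'];s=np.load('pics/scene0.npz')['im']
a=cv2.resize(t[168:200,258:292],None,fx=18,fy=18,interpolation=cv2.INTER_CUBIC)
b=cv2.resize(s[250:282,366:400],None,fx=18,fy=18,interpolation=cv2.INTER_CUBIC)
f=lambda x:cv2.createCLAHE(3,(2,2)).apply(cv2.cvtColor(x,cv2.COLOR_BGR2GRAY))
cv2.imwrite('pics/sh_top.png',f(a));cv2.imwrite('pics/sh_sc.png',f(b))
E
```

```text
hub scene [ 0.47717762 -0.17528219  0.04      ]
shift [  2.523  -8.654 -10.718] turn 2.876 now az -77.12 [ 0.1393 -0.6087  0.2302]
```

View pics/sh_top.png

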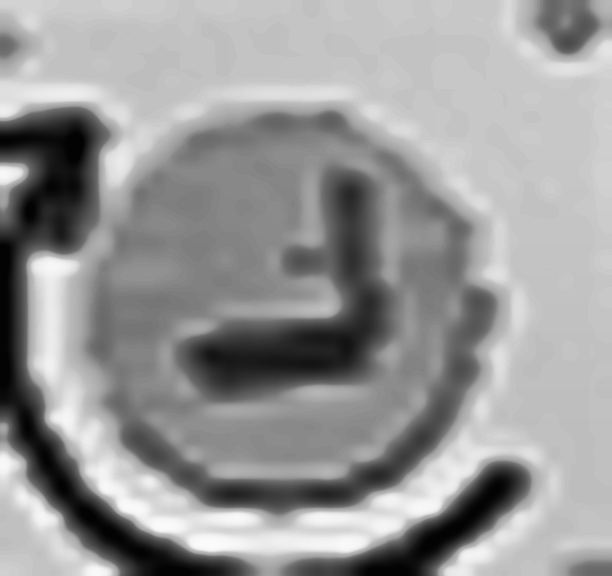

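View pics/sh_sc.png

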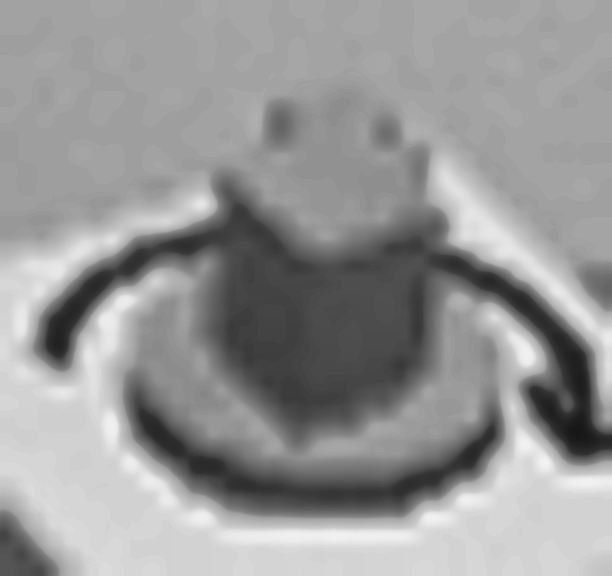

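Run:
```python
from h import *
T=lambda x,y:ray('top',258+x/18-.5,168+y/18-.5,.085)[:2]
S=lambda x,y,z=.085:ray('scene',366+x/18-.5,250+y/18-.5,z)[:2]
az=lambda e:(np.degrees(np.arctan2(e[1],e[0])),np.linalg.norm(e))
print(az(T(385,365)-T(205,398)),az(T(375,175)-T(392,330)),az(T(335,318)-T(190,340)))
print(az(S(300,445)-S(215,340)),az(S(425,390)-S(300,445)))
print('z.111',az(S(310,258,.111)-S(222,200,.111)),az(S(438,225,.111)-S(310,258,.111)))
print('corner',S(310,258,.111),S(300,445),'collar c scene',S(315,370)); print(T(285,305))
```

```text
(np.float64(-80.52211234842498), np.float64(0.022082527900001127)) (np.float64(5.757285308128652), np.float64(0.019408773128016036)) (np.float64(-82.33023464687474), np.float64(0.01771678064332103))
(np.float64(-1.9520381520728445), np.float64(0.022658534684601894)) (np.float64(98.578880381746), np.float64(0.020036844024862964))
z.111 (np.float64(15.631274002915262), np.float64(0.015227718296730192)) (np.float64(87.39379966346813), np.float64(0.017860667817141514))
corner [0.532132   0.05679742] [0.53636769 0.05511948] collar c scene [0.52418945 0.064357  ]
[0.52303324 0.06481648]
```

drive_tool(commands="-1 0 -8.65 -10.72 2.88;-1 0 -8.65 -10.72 2.88;-1 0 -8.65 -10.72 2.88;-1 0 -8.65 -10.72 2.88;-1 0 -8.65 -10.72 2.88;-1 0 -8.65 -10.72 2.88;-1 0 -8.65 -10.72 2.88;-1 0 -8.65 -10.72 2.88", newtons=60)

```text
t: 0.77
tool_pos: [0.3462, -0.3454, 0.2309]
tool_rot: [-2.208, 0.029, 2.208]
contact_force: [0.9, -1.1, 0.3]
opening: 0.0855
```

```bash
python3 -c "
from h import *
to([.479,-.1755,.12],-91.5)"
```

```text
shift [ 2.773 -4.334 -3.205] turn -0.009 now az -91.55 [ 0.3462 -0.3454  0.2309]
```

drive_tool(commands="-1 0 -4.33 -3.21 0;-1 0 -4.33 -3.21 0;-1 0 -4.33 -3.21 0;-1 0 -4.33 -3.21 0;-1 0 -4.33 -3.21 0;-1 0 -4.33 -3.21 0;-1 1 -4.33 -3.21 0;-1 1 -4.33 -3.21 0")

```text
t: 1.43
tool_pos: [0.4754, -0.1749, 0.1845]
tool_rot: [-2.195, 0.021, 2.218]
contact_force: [-1.6, 0.8, -2.8]
opening: 0.0857
```

```bash
python3 -c "
from h import *
shot('scene','s3');im,_=shot('top','t3')
to([.479,-.1755,.006],-91.5)"
```

```text
shift [ 4.584 -0.03  -0.07 ] turn -0.005 now az -91.52 [ 0.477  -0.1771  0.1894]
```

View pics/s3.png

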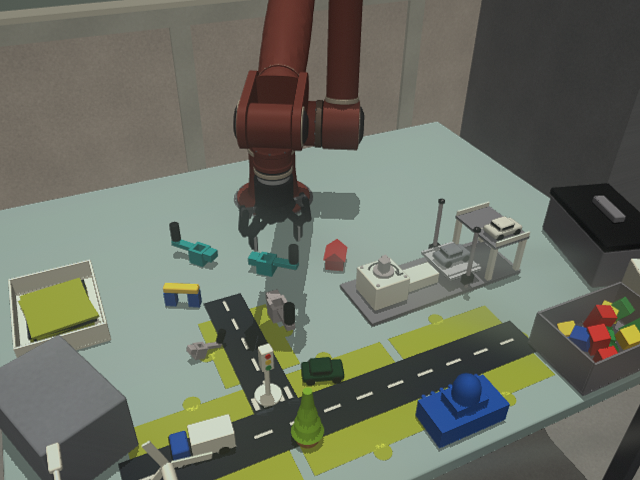

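drive_tool(commands="-1 1 0 0 0;-1 2 0 0 0;-1 2.5 0 0 0;-1 2.5 0 0 0;-1 2.5 0 0 0")

```text
t: 1.95
tool_pos: [0.4784, -0.1785, 0.0921]
tool_rot: [-2.207, 0.031, 2.208]
contact_force: [0.4, -0.8, -0.2]
opening: 0.0854
```

```bash
python3 -c "
from h import *
to([.479,-.1755,.006],-91.5)"
```

```text
shift [ 2.153 -0.074 -0.013] turn -0.02 now az -91.6 [ 0.4784 -0.1785  0.0921]
```

drive_tool(commands="-1 1 -0.07 0 0;-1 2 -0.07 0 0;-1 2.12 -0.07 0 0;-1 2.12 -0.07 0 0;-1 2.12 -0.07 0 0")

```text
t: 2.37
tool_pos: [0.4806, -0.1762, 0.0096]
tool_rot: [-2.213, 0.032, 2.205]
contact_force: [1.4, 0.4, 0.4]
opening: 0.0854
```

drive_tool(commands="0 0 0 0 0;0.3 0 0 0 0;1 0 0 0 0;1 0 0 0 0;1 0 0 0 0;1 0 0 0 0", newtons=60)

```text
t: 2.87
tool_pos: [0.4799, -0.1757, 0.0084]
tool_rot: [-2.212, 0.031, 2.206]
contact_force: [0.2, -1.1, 7.5]
opening: 0.0395
```

drive_tool(commands="1 -1 0 0 0;1 -2 0 0 0;1 -3 0 0 0;1 -4 0 0 0;1 -4 0 0 0;1 -4 0 0 0;1 -4 0 0 0")

```text
t: 3.45
tool_pos: [0.4777, -0.1743, 0.1652]
tool_rot: [-2.206, 0.028, 2.21]
contact_force: [-0.0, -0.0, -4.1]
opening: 0.0388
```

```bash
python3 -c "
from h import *
shot('scene','s4');shot('top','t4')
to([.523,.0647,.168],-82.5)"
```

```text
shift [-0.104 -5.994 -0.994] turn -1.804 now az -91.52 [ 0.4769 -0.1739  0.1634]
```

View pics/s4.png

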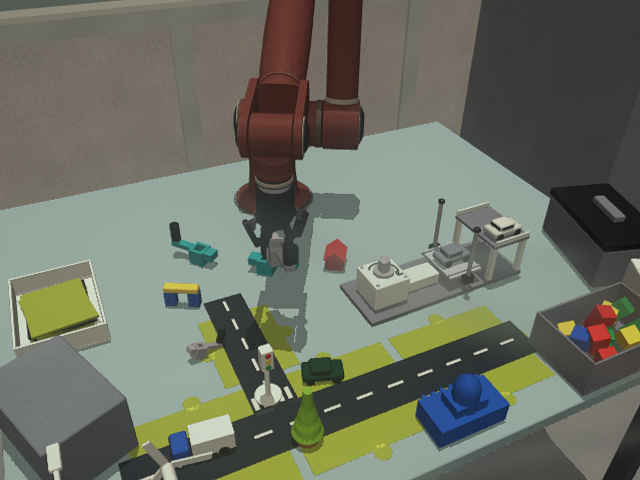

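drive_tool(commands="1 -0.1 -6 -1 -1.8;1 -0.1 -6 -1 -1.8;1 -0.1 -6 -1 -1.8;1 -0.1 -6 -1 -1.8;1 -0.1 -6 -1 -1.8;1 -0.1 -6 -1 -1.8;1 -0.1 -6 -1 -1.8;1 -0.1 -6 -1 -1.8")

```text
t: 4.22
tool_pos: [0.5235, 0.0658, 0.1678]
tool_rot: [2.147, 0.145, -2.157]
contact_force: [0.2, -0.1, -2.8]
opening: 0.0394
```

drive_tool(commands="1 0 0 0 0;1 0 0 0 0;1 0 0 0 0")

```text
t: 4.47
tool_pos: [0.5244, 0.0629, 0.1696]
tool_rot: [2.153, 0.139, -2.157]
contact_force: [0.7, 0.7, -2.9]
opening: 0.039
```

Run:
```python
from h import *
s,_=shot('scene','s5');t,_=shot('top','t5')
to([.523,.0647,.168],-82.5)
cv2.imwrite('pics/s5c.png',cv2.resize(s[190:330,300:460],None,fx=5,fy=5)[:600])
cv2.imwrite('pics/t5c.png',cv2.resize(t[110:240,200:360],None,fx=5,fy=5)[:600])
```

```text
shift [ 0.056 -0.049  0.038] turn -0.026 now az -82.63 [0.5248 0.063  0.1702]
```

View pics/s5c.png

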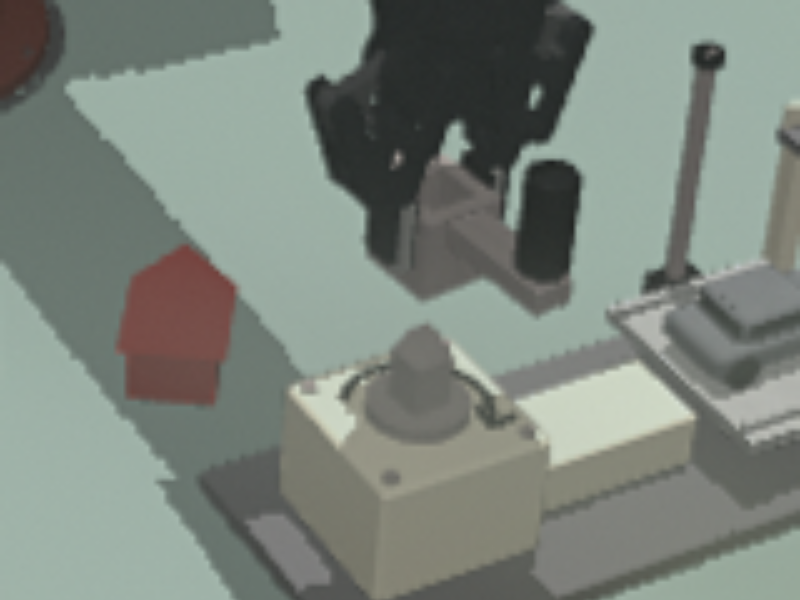

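View pics/t5c.png

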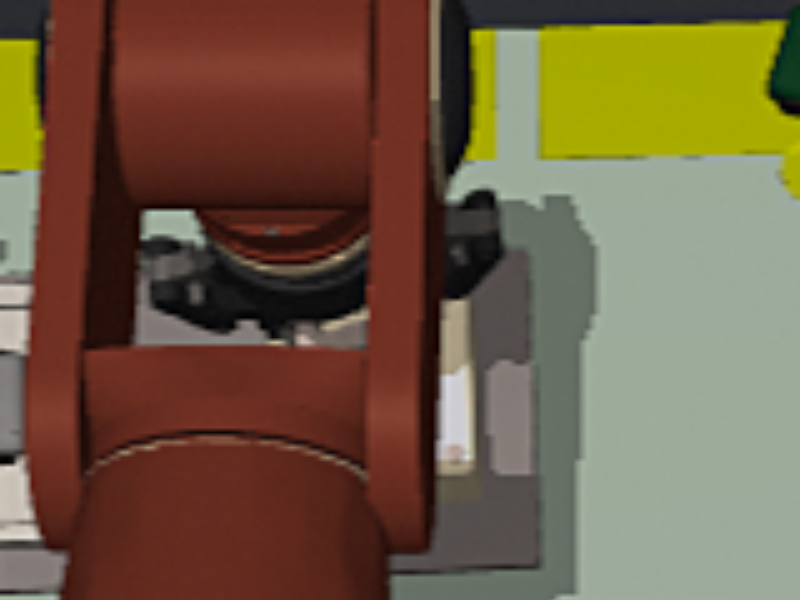

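Run:
```python
from h import *
s=np.load('pics/s5.npz')['im']
Rz=R.from_euler('z',7.4,degrees=True).as_matrix();o=ctrl.get_obs()['tool_pos'];c=np.array([o[0],o[1],o[2]-.0084])
f=lambda p:((proj('scene',p)-[300,190]+.5)*5).round()
for n,p in dict(front=(.02,-.02,0),knobtop=(.07,0,.09),knobbot=(.07,0,.042),topfront=(.02,-.02,.04)).items(): print(n,f(Rz@np.array(p)+c))
for n,p in dict(shafttop=(.523,.0647,.123),).items(): print(n,f(np.array(p)))
# measured
print('front meas',ray('scene',300+425/5-.5,190+299/5-.5,c[2]),Rz@np.array([.02,-.02,0])+c)
```

```text
front [420. 305.]
knobtop [552. 174.]
knobbot [540. 270.]
topfront [427. 229.]
shafttop [423. 334.]
front meas [0.54446134 0.04970919 0.1618465 ] [0.54718304 0.04569885 0.1618465 ]
```

drive_tool(commands="1 0.4 -0.04 0 0;1 0.8 -0.04 0 0;1 1 -0.04 0 0;1 1.15 -0.04 0 0;1 1.3 -0.04 0 0;1 1.4 -0.04 0 0")

```text
t: 5.07
tool_pos: [0.5248, 0.0654, 0.1143]
tool_rot: [2.154, 0.14, -2.154]
contact_force: [0.2, -0.5, -2.7]
opening: 0.0393
```

drive_tool(commands="1 0.1 0 0 0;1 0.2 0 0 0;1 0.3 0 0 0;1 0.4 0 0 0;1 0.45 0 0 0;1 0.48 0 0 0")

```text
t: 5.57
tool_pos: [0.5246, 0.0656, 0.0949]
tool_rot: [2.154, 0.141, -2.154]
contact_force: [0.1, 0.3, -2.3]
opening: 0.039
```

Going in freely. Last couple of mm, then open.

drive_tool(commands="1 0.04 0 0 0;1 0.06 0 0 0;1 0.06 0 0 0;1 0.06 0 0 0")

```text
t: 5.9
tool_pos: [0.525, 0.0656, 0.0935]
tool_rot: [2.154, 0.141, -2.153]
contact_force: [-1.5, 0.9, 1.1]
opening: 0.0393
```

drive_tool(commands="0.3 0 0 0 0;-0.2 0 0 0 0;-1 0 0 0 0;-1 0 0 0 0;-1 0 0 0 0;-1 0 0 0 0")

```text
t: 6.4
tool_pos: [0.5248, 0.0656, 0.093]
tool_rot: [2.154, 0.141, -2.154]
contact_force: [0.2, -0.1, 0.7]
opening: 0.0856
```

drive_tool(commands="-1 -0.5 0 0 0;-1 -1.2 0 0 0;-1 -2 0 0 0;-1 -3 0 0 0;-1 -3 0 4 0;-1 -3 0 4 0;-1 -3 0 4 0;-1 -3 0 4 0")

```text
t: 7.07
tool_pos: [0.3642, 0.0447, 0.2127]
tool_rot: [2.153, 0.141, -2.154]
contact_force: [-1.0, -0.6, 0.2]
opening: 0.0854
```

Run:
```python
from h import *
s,_=shot('scene','s6');t,_=shot('top','t6')
to([.523,.0647,.168],-82.5)
cv2.imwrite('pics/s6c.png',cv2.resize(s[190:330,320:480],None,fx=5,fy=5)[:600])
cv2.imwrite('pics/t6c.png',cv2.resize(t[130:250,200:360],None,fx=5,fy=5)[:600])
```

```text
shift [ 1.127  0.023 -4.032] turn -0.009 now az -82.55 [0.3629 0.0447 0.2127]
```

View pics/s6c.png

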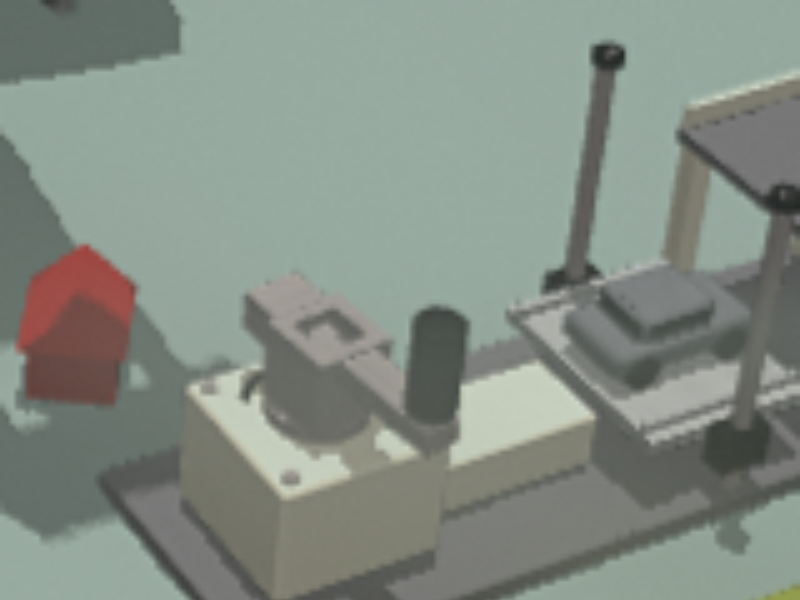

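View pics/t6c.png

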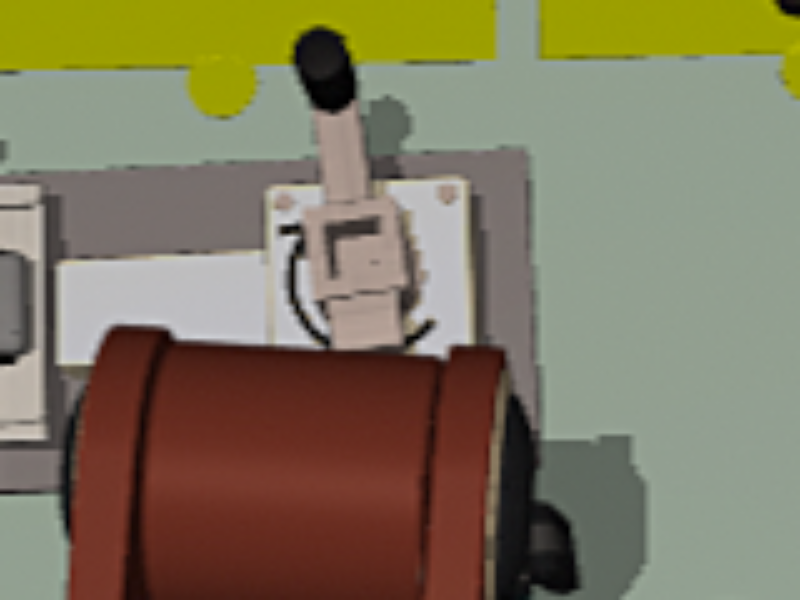

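Run:
```python
from h import *
print('hub',ray('top',200+355/5-.5,130+250/5-.5,.125))
print('knob top',ray('top',200+322/5-.5,130+55/5-.5,.175),'scene',ray('scene',320+440/5-.5,190+319/5-.5,.175))
P=cloud('scene',np.load('pics/s6.npz')['d'])
# platform pixel (530,320)c ->, deck
for n,(x,y) in dict(plat=(545,325),plat2=(660,420),plat3=(690,405),deck=(740,140),deck2=(760,110)).items(): print(n,P[190+y//5,320+x//5].round(4))
```

```text
hub [0.52388735 0.06700625 0.125     ]
knob top [0.59306229 0.07527152 0.175     ] scene [0.59146526 0.07686834 0.175     ]
plat [0.4796 0.2236 0.0469]
plat2 [ 1.4092 -0.5223  0.9256]
plat3 [0.5665 0.246  0.0529]
deck [0.4646 0.3388 0.1152]
deck2 [0.4468 0.3644 0.1155]
```

Run:
```python
from h import *
print(ctrl.get_obs()['q'].round(3))
to([.592,.0755,.215],0); to([.592,.0755,.215],180)
```

```text
[-0.082 -0.637  2.196 -0.     1.58   1.359]
shift [-0.043 -0.021 -5.78 ] turn -16.509 now az -82.55 [0.3629 0.0447 0.2127]
shift [-0.043 -0.021 -5.78 ] turn 19.491 now az -82.55 [0.3629 0.0447 0.2127]
```

drive_tool(commands="-1 -0.2 0 0 -16.5;-1 -0.2 0 0 -16.5;-1 -0.2 0 0 -16.5;-1 -0.2 0 0 -16.5;-1 -0.2 0 -2 -16.5;-1 -0.2 0 -3 -16.5;-1 -0.2 -0.02 -4 -16.5;-1 -0.2 -0.02 -5 -16.5")

```text
t: 7.83
tool_pos: [0.5338, 0.0676, 0.2206]
tool_rot: [1.522, 0.971, -1.52]
contact_force: [-0.1, -0.1, 0.7]
opening: 0.0854
```

Run:
```python
from h import *
to([.592,.0755,.215],0)
```

```text
shift [ 0.142  1.236 -0.791] turn -4.973 now az -24.87 [0.5338 0.0676 0.2206]
```

drive_tool(commands="-1 0 1.2 -0.8 -5;-1 0 1.2 -0.8 -5;-1 0 1.2 -0.8 -5;-1 0 1.2 -0.8 -5;-1 0 1.2 -0.8 -5;-1 0 1.2 -0.8 -5;-1 0 1.2 -0.8 -5;-1 0 1.2 -0.8 -5")

```text
t: 8.5
tool_pos: [0.5883, 0.0756, 0.2209]
tool_rot: [1.213, 1.207, -1.213]
contact_force: [0.3, 1.7, -0.4]
opening: 0.0854
```

Run:
```python
from h import *
s,_=shot('scene','s7')
to([.592,.0755,.142],0)
cv2.imwrite('pics/s7c.png',cv2.resize(s[170:310,320:480],None,fx=5,fy=5)[:600])
```

```text
shift [1.975 0.093 0.002] turn -0.053 now az -0.27 [0.5883 0.0756 0.221 ]
```

View pics/s7c.png

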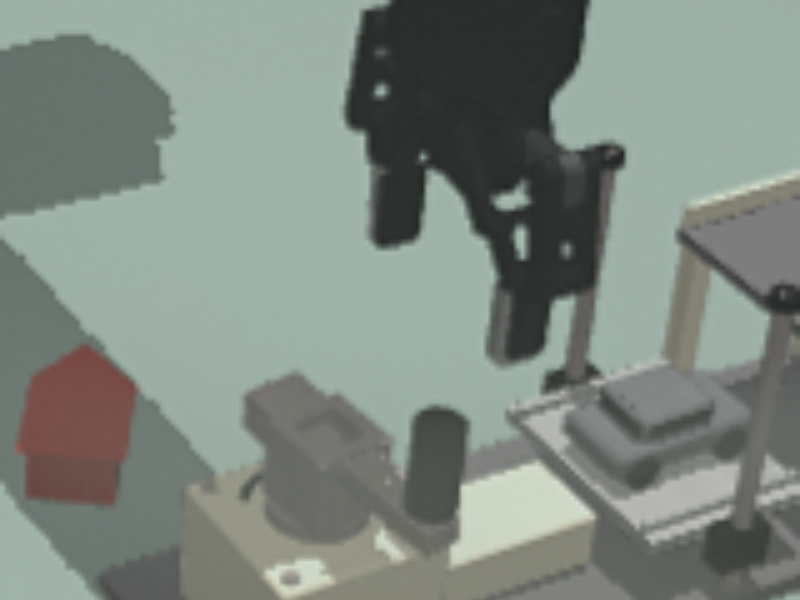

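drive_tool(commands="-1 0.6 0.09 0 0;-1 1.2 0.09 0 0;-1 1.7 0.09 0 0;-1 2 0.09 0 0;-1 2 0.09 0 0")

```text
t: 8.97
tool_pos: [0.5896, 0.0755, 0.1374]
tool_rot: [1.21, 1.212, -1.217]
contact_force: [-0.9, -0.4, -0.3]
opening: 0.0853
```

drive_tool(commands="0 0 0 0 0;0.4 0 0 0 0;1 0 0 0 0;1 0 0 0 0;1 0 0 0 0;1 0 0 0 0", newtons=80)

```text
t: 9.47
tool_pos: [0.5928, 0.0756, 0.1424]
tool_rot: [1.213, 1.206, -1.21]
contact_force: [-0.1, -1.3, 3.4]
opening: 0.0224
```

Run:
```python
from h import *
s,_=shot('scene','s8');o=ctrl.get_obs();print(o['tool_pos'],o['contact_force'],o['opening'])
cv2.imwrite('pics/s8c.png',cv2.resize(s[170:310,320:480],None,fx=5,fy=5)[:600])
```

```text
[0.59283169 0.07562409 0.14237641] [1.12969127 0.22243679 3.35816922] 0.022172738032845644
```

View pics/s8c.png

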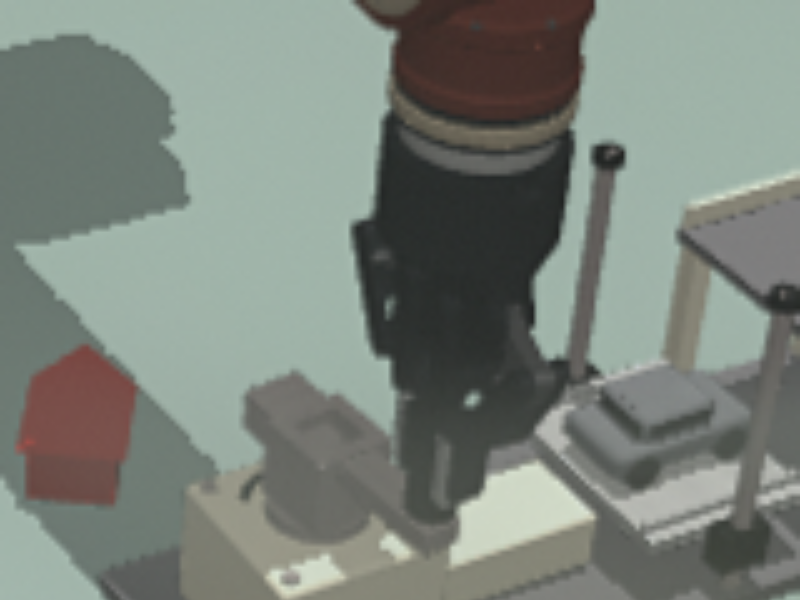

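```bash
cat > w.py <<'E'
import sys,numpy as np
a0=float(sys.argv[1]);st=float(sys.argv[2]);n=int(sys.argv[3])
t=np.radians(a0-st*np.arange(n+1));r=.07/.04
print(';'.join(f'1 0 {r*(np.cos(x)-np.cos(t[0])):.2f} {-r*(np.sin(x)-np.sin(t[0])):.2f} 0' for x in t[1:]),'-> end',np.degrees(t[-1]))
E
python3 w.py 8 14 7
```

```text
1 0 0.01 0.43 0;1 0 -0.09 0.84 0;1 0 -0.28 1.22 0;1 0 -0.56 1.54 0;1 0 -0.91 1.79 0;1 0 -1.31 1.94 0;1 0 -1.73 1.99 0 -> end -90.0
```

drive_tool(commands="1 0 0.01 0.43 0;1 0 -0.09 0.84 0;1 0 -0.28 1.22 0;1 0 -0.28 1.22 0;1 0 -0.28 1.22 0", newtons=100)

```text
t: 9.93
tool_pos: [0.5808, 0.0263, 0.1421]
tool_rot: [1.213, 1.206, -1.213]
contact_force: [-0.6, -0.7, 5.2]
opening: 0.0217
```

```bash
python3 - <<'E'
from h import *
o=ctrl.get_obs();print(o['tool_pos'],o['contact_force'],o['opening'], .523+.07*np.cos(np.radians(-34)),.0655+.07*np.sin(np.radians(-34)))
s,_=shot('scene','s9')
cv2.imwrite('pics/s9c.png',cv2.resize(s[170:310,300:460],None,fx=5,fy=5)[:600])
E
python3 w.py -34 14 4; python3 w.py -34 16 8
```

```text
[0.58080062 0.02631547 0.14212785] [-0.62528333 -0.71496772  5.21490841] 0.021664423876071953 0.581032630078853 0.026356496757047716
1 0 -0.28 0.32 0;1 0 -0.63 0.57 0;1 0 -1.03 0.72 0;1 0 -1.45 0.77 0 -> end -90.0
1 0 -0.33 0.36 0;1 0 -0.74 0.62 0;1 0 -1.21 0.75 0;1 0 -1.69 0.75 0;1 0 -2.16 0.62 0;1 0 -2.58 0.36 0;1 0 -2.90 -0.00 0;1 0 -3.12 -0.44 0 -> end -162.0
```

View pics/s9c.png

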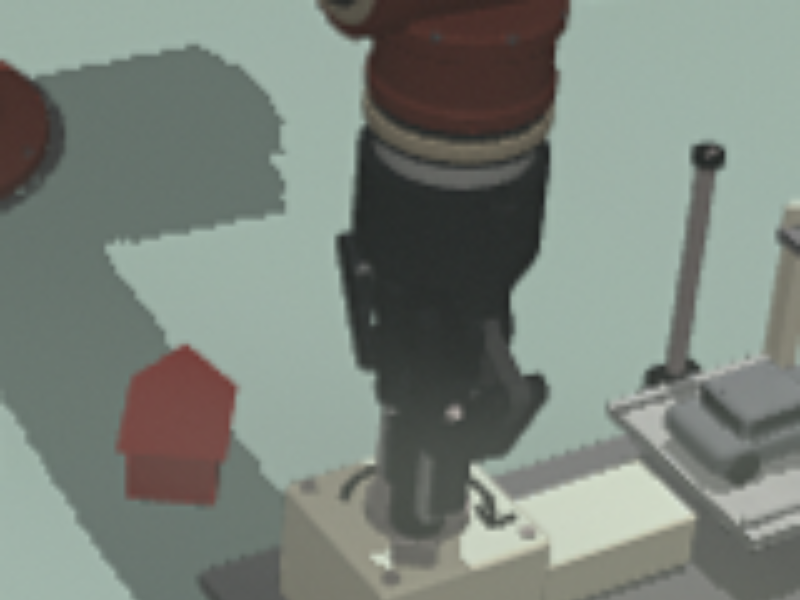

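drive_tool(commands="1 0 -0.33 0.36 0;1 0 -0.74 0.62 0;1 0 -1.21 0.75 0;1 0 -1.69 0.75 0;1 0 -2.16 0.62 0;1 0 -2.58 0.36 0;1 0 -2.90 0 0;1 0 -3.12 -0.44 0")

```text
t: 10.65
tool_pos: [0.4553, 0.0434, 0.1424]
tool_rot: [1.21, 1.202, -1.215]
contact_force: [1.2, -3.9, 2.9]
opening: 0.0214
```

```bash
python3 - <<'E'
from h import *
o=ctrl.get_obs();print(o['tool_pos'],o['contact_force'],o['opening'])
a=np.radians(-162);print(.523+.07*np.cos(a),.0655+.07*np.sin(a))
s,_=shot('scene','s10')
cv2.imwrite('pics/s10c.png',cv2.resize(s[170:310,320:480],None,fx=5,fy=5)[:600])
E
python3 w.py -162 16 8
```

```text
[0.45529892 0.04340987 0.14242257] [ 1.23623614 -3.85255308  2.85006998] 0.02140820989277868
0.45642604385933927 0.04386881039375368
1 0 -0.08 -0.48 0;1 0 -0.03 -0.96 0;1 0 0.15 -1.42 0;1 0 0.45 -1.80 0;1 0 0.84 -2.09 0;1 0 1.30 -2.25 0;1 0 1.79 -2.29 0;1 0 2.26 -2.19 0 -> end -290.0
```

View pics/s10c.png

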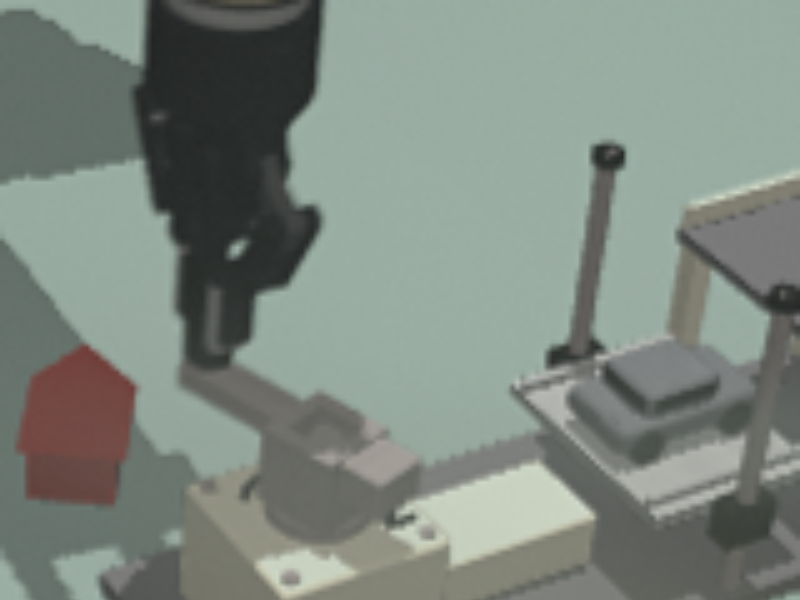

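drive_tool(commands="1 0 -0.08 -0.48 0;1 0 -0.03 -0.96 0;1 0 0.15 -1.42 0;1 0 0.45 -1.80 0;1 0 0.84 -2.09 0;1 0 1.30 -2.25 0;1 0 1.79 -2.29 0;1 0 2.26 -2.19 0")

```text
t: 11.37
tool_pos: [0.5465, 0.1319, 0.1413]
tool_rot: [1.206, 1.207, -1.215]
contact_force: [-6.4, -6.8, 5.5]
opening: 0.0219
```

```bash
cat > st.py <<'E'
import sys
from h import *
a=np.radians(float(sys.argv[1]));tag=sys.argv[2]
o=ctrl.get_obs();print(o['tool_pos'].round(4),o['contact_force'].round(1),o['opening'],'want',(.523+.07*np.cos(a)).round(4),(.0655+.07*np.sin(a)).round(4))
s,d=shot('scene',tag);P=cloud('scene',d)
cv2.imwrite(f'pics/{tag}c.png',cv2.resize(s[170:310,340:500],None,fx=5,fy=5)[:600])
q=P[200:300,420:500].reshape(-1,3);m=(q[:,1]>.17)&(q[:,1]<.215)&(q[:,0]>.46)&(q[:,0]<.6)&(q[:,2]>.03)&(q[:,2]<.16)
h,e=np.histogram(q[m][:,2],np.arange(.03,.16,.004));print([(round(float(x),3),int(k)) for k,x in zip(h,e) if k>3])
E
python3 st.py -290 s11;python3 w.py -290 16 8
```

```text
[0.5465 0.1319 0.1413] [-6.4 -6.8  5.5] 0.021890279005261398 want 0.5469 0.1313
[(0.03, 19), (0.034, 16), (0.038, 91), (0.042, 104), (0.07, 21), (0.074, 21), (0.078, 7)]
1 0 0.43 0.23 0;1 0 0.78 0.57 0;1 0 1.02 0.99 0;1 0 1.14 1.46 0;1 0 1.12 1.95 0;1 0 0.97 2.41 0;1 0 0.70 2.82 0;1 0 0.33 3.13 0 -> end -418.0
```

View pics/s11c.png

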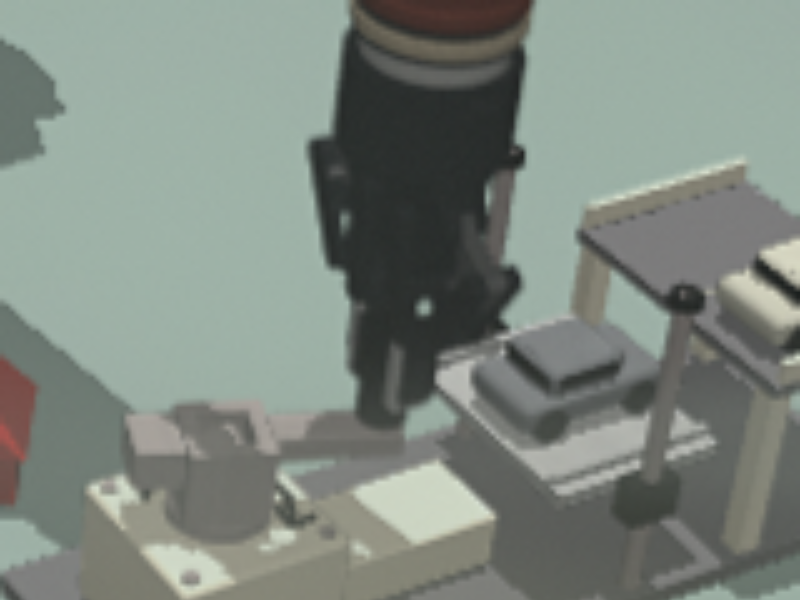

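drive_tool(commands="1 0 0.43 0.23 0;1 0 0.78 0.57 0;1 0 1.02 0.99 0;1 0 1.14 1.46 0;1 0 1.12 1.95 0;1 0 0.97 2.41 0;1 0 0.70 2.82 0;1 0 0.33 3.13 0")

```text
t: 12.08
tool_pos: [0.5613, 0.0066, 0.1423]
tool_rot: [1.215, 1.204, -1.208]
contact_force: [3.1, 1.7, 0.3]
opening: 0.0222
```

```bash
python3 st.py -418 s12;python3 w.py -418 16 8
```

```text
[0.5613 0.0066 0.1423] [3.1 1.7 0.3] 0.022154805395127878 want 0.5601 0.0061
[(0.03, 20), (0.034, 21), (0.038, 102), (0.042, 92), (0.082, 20), (0.086, 29), (0.09, 12), (0.094, 4)]
1 0 -0.44 0.20 0;1 0 -0.93 0.27 0;1 0 -1.41 0.20 0;1 0 -1.85 -0.00 0;1 0 -2.23 -0.31 0;1 0 -2.50 -0.72 0;1 0 -2.65 -1.18 0;1 0 -2.67 -1.67 0 -> end -546.0
```

View pics/s12c.png

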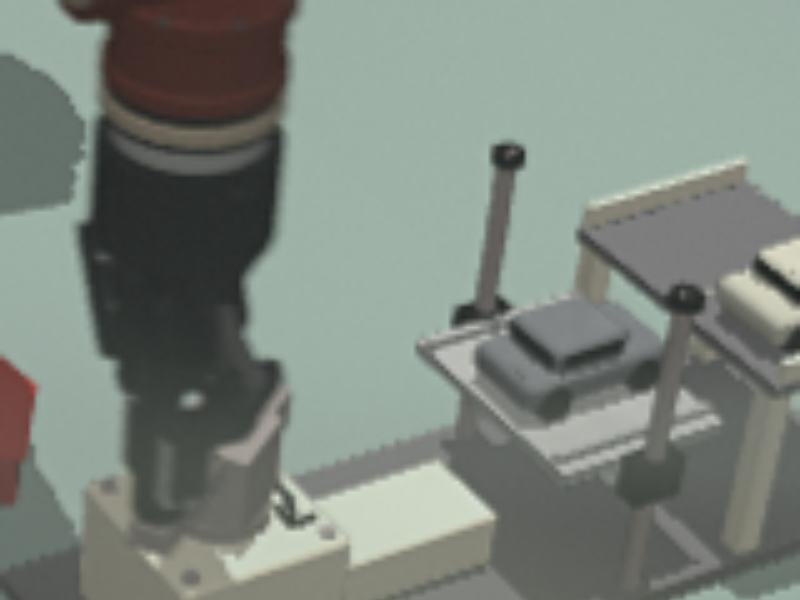

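drive_tool(commands="1 0 -0.44 0.20 0;1 0 -0.93 0.27 0;1 0 -1.41 0.20 0;1 0 -1.85 0 0;1 0 -2.23 -0.31 0;1 0 -2.50 -0.72 0;1 0 -2.65 -1.18 0;1 0 -2.67 -1.67 0")

```text
t: 12.8
tool_pos: [0.4523, 0.0739, 0.1423]
tool_rot: [1.211, 1.204, -1.214]
contact_force: [2.7, -4.1, 2.0]
opening: 0.0218
```

```bash
python3 st.py -546 s13;python3 w.py -546 13 8
python3 - <<'E'
from h import *
P=cloud('scene',np.load('pics/s13.npz')['d'])
for x,y in [(430,312),(445,325),(480,360),(560,435),(700,395),(650,410),(600,215),(650,215),(640,250)]:
    print((x,y),P[170+y//5,340+x//5].round(4))
E
```

```text
[0.4523 0.0739 0.1423] [ 2.7 -4.1  2. ] 0.02178950495391689 want 0.4534 0.0728
[(0.03, 19), (0.034, 20), (0.038, 98), (0.042, 92), (0.046, 4), (0.094, 14), (0.098, 24), (0.102, 18), (0.106, 4)]
1 0 0.09 -0.39 0;1 0 0.26 -0.74 0;1 0 0.50 -1.05 0;1 0 0.81 -1.30 0;1 0 1.17 -1.47 0;1 0 1.56 -1.56 0;1 0 1.95 -1.55 0;1 0 2.34 -1.46 0 -> end -650.0
(430, 312) [ 0.3388  0.3147 -0.0006]
(445, 325) [0.4707 0.2218 0.1017]
(480, 360) [0.5002 0.2221 0.1004]
(560, 435) [0.5712 0.2162 0.1071]
(700, 395) [0.5671 0.2994 0.1014]
(650, 410) [0.5796 0.2589 0.1138]
(600, 215) [0.4447 0.3282 0.1209]
(650, 215) [0.4484 0.357  0.1154]
(640, 250) [0.4718 0.3335 0.1151]
```

View pics/s13c.png

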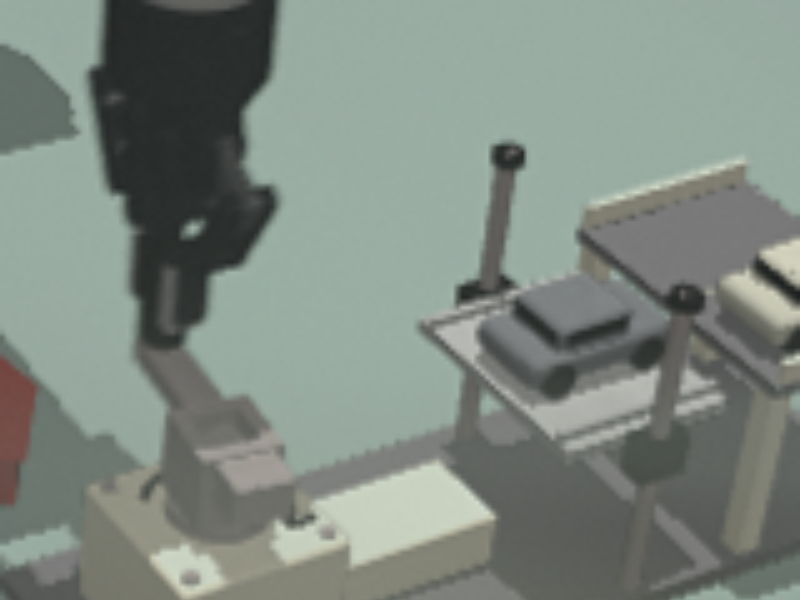

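```bash
python3 w.py -546 16 8
```

```text
1 0 0.12 -0.47 0;1 0 0.36 -0.89 0;1 0 0.71 -1.23 0;1 0 1.14 -1.46 0;1 0 1.62 -1.56 0;1 0 2.10 -1.53 0;1 0 2.56 -1.36 0;1 0 2.96 -1.08 0 -> end -674.0
```

drive_tool(commands="1 0 0.12 -0.47 0;1 0 0.36 -0.89 0;1 0 0.71 -1.23 0;1 0 1.14 -1.46 0;1 0 1.62 -1.56 0;1 0 2.10 -1.53 0;1 0 2.56 -1.36 0;1 0 2.96 -1.08 0")

```text
t: 13.52
tool_pos: [0.5711, 0.1166, 0.1413]
tool_rot: [1.206, 1.21, -1.216]
contact_force: [-9.4, -4.4, 7.6]
opening: 0.0217
```

```bash
python3 st.py -674 s14;python3 w.py -674 11 2
python3 - <<'E'
from h import *
P=cloud('scene',np.load('pics/s14.npz')['d'])
def box(x0,x1,y0,y1):
    q=P[200:300,420:520].reshape(-1,3);m=(q[:,0]>x0)&(q[:,0]<x1)&(q[:,1]>y0)&(q[:,1]<y1)&(q[:,2]>.08)&(q[:,2]<.14)
    return m.sum(),np.percentile(q[m][:,2],[10,50,90]).round(4)
print('plat',box(.48,.56,.185,.225),box(.56,.575,.2,.26)); print('deck',box(.46,.54,.32,.37))
E
```

```text
[0.5711 0.1166 0.1413] [-9.4 -4.4  7.6] 0.02166205588688045 want 0.5716 0.1159
[(0.03, 13), (0.034, 24), (0.038, 94), (0.042, 100), (0.11, 8), (0.114, 8)]
1 0 0.22 0.26 0;1 0 0.38 0.55 0 -> end -696.0
plat (np.int64(113), array([0.1101, 0.1161, 0.1347])) (np.int64(98), array([0.1107, 0.1159, 0.1202]))
deck (np.int64(278), array([0.1131, 0.1157, 0.1277]))
```

View pics/s14c.png

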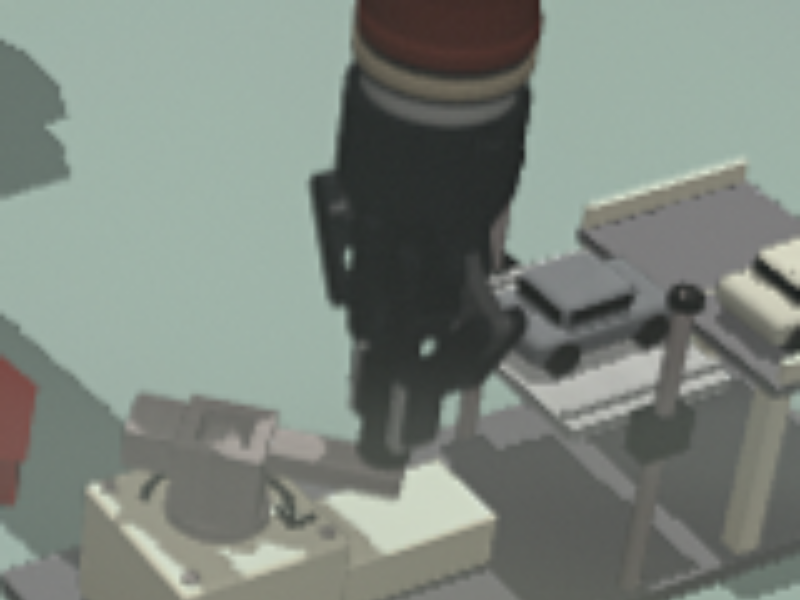

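drive_tool(commands="1 0 0.22 0.26 0;1 0 0.22 0.26 0;1 0 0.22 0.26 0;1 0 0.22 0.26 0")

```text
t: 13.9
tool_pos: [0.5803, 0.1054, 0.1416]
tool_rot: [1.209, 1.206, -1.214]
contact_force: [-2.3, -3.1, 6.0]
opening: 0.0217
```

drive_tool(commands="0.6 0 0 0 0;0.2 0 0 0 0;-0.2 0 0 0 0;-0.6 0 0 0 0;-1 0 0 0 0;-1 0 0 0 0;-1 0 0 0 0;-1 0 0 0 0")

```text
t: 14.57
tool_pos: [0.58, 0.1065, 0.1408]
tool_rot: [1.212, 1.208, -1.212]
contact_force: [-0.2, 0.7, -0.4]
opening: 0.0855
```

drive_tool(commands="-1 -0.5 0 0 0;-1 -1 0 0 0;-1 -2 0 0 0;-1 -3 0 0 0;-1 -3 -1 1 0;-1 -3 -3 3 0;-1 -3 -4 4 0;-1 -3 -4 4 0")

```text
t: 15.23
tool_pos: [0.4605, -0.0117, 0.2612]
tool_rot: [1.211, 1.207, -1.211]
contact_force: [0.6, -1.2, 1.2]
opening: 0.0854
```

drive_tool(commands="-1 0 0 3 0;-1 0 0 3 0;-1 0 0 3 0;-1 0 0 3 0;-1 0 0 3 0;-1 0 0 3 0")

```text
t: 15.73
tool_pos: [0.4612, -0.1308, 0.2609]
tool_rot: [1.213, 1.208, -1.212]
contact_force: [-0.9, 0.3, 0.5]
opening: 0.0854
```

```bash
python3 st.py -685 s15
python3 - <<'E'
from h import *
t,d=shot('top','t15');P=cloud('scene',np.load('pics/s15.npz')['d'])
for x,y in [(445,280),(470,300),(480,320),(500,350),(560,410),(700,365),(650,215),(640,250)]:
    print((x,y),P[170+y//5,340+x//5].round(4))
cv2.imwrite('pics/t15c.png',cv2.resize(t[120:240,100:260+50],None,fx=3.8,fy=3.8)[:600])
P=cloud('top',d)
def box(x0,x1,y0,y1):
    q=P.reshape(-1,3);m=(q[:,0]>x0)&(q[:,0]<x1)&(q[:,1]>y0)&(q[:,1]<y1)&(q[:,2]>.08)&(q[:,2]<.14)
    return m.sum(),np.percentile(q[m][:,2],[10,50,90]).round(4)
print('plat',box(.48,.56,.185,.21),'deck',box(.48,.52,.27,.37))
E
```

```text
[ 0.4612 -0.1308  0.2609] [-0.9  0.3  0.5] 0.08539301478064189 want 0.5803 0.1057
[(0.03, 15), (0.034, 21), (0.038, 94), (0.042, 96), (0.106, 5), (0.11, 19), (0.114, 32), (0.118, 9)]
(445, 280) [ 0.3109  0.3439 -0.0065]
(470, 300) [0.479  0.2278 0.1199]
(480, 320) [0.4914 0.2255 0.117 ]
(500, 350) [0.5152 0.2205 0.1166]
(560, 410) [0.566  0.2182 0.1171]
(700, 365) [0.5657 0.2968 0.1186]
(650, 215) [0.4478 0.3575 0.1149]
(640, 250) [0.4743 0.3312 0.1173]Traceback (most recent call last):
  File "<stdin>", line 10, in <module>
  File "<stdin>", line 9, in box
    return _quantile_unchecked(
        a, q, axis, out, overwrite_input, method, keepdims, weights)
    return _ureduce(a,
                    func=_quantile_ureduce_func,
    ...<5 lines>...
                    overwrite_input=overwrite_input,
                    method=method)
    r = func(a, **kwargs)
    result = _quantile(arr,
                       quantiles=q,
    ...<2 lines>...
                       out=out,
                       weights=wgt)
    slices_having_nans = np.isnan(arr[-1, ...])
                                  ~~~^^^^^^^^^
IndexError: index -1 is out of bounds for axis 0 with size 0
```

View pics/s15c.png

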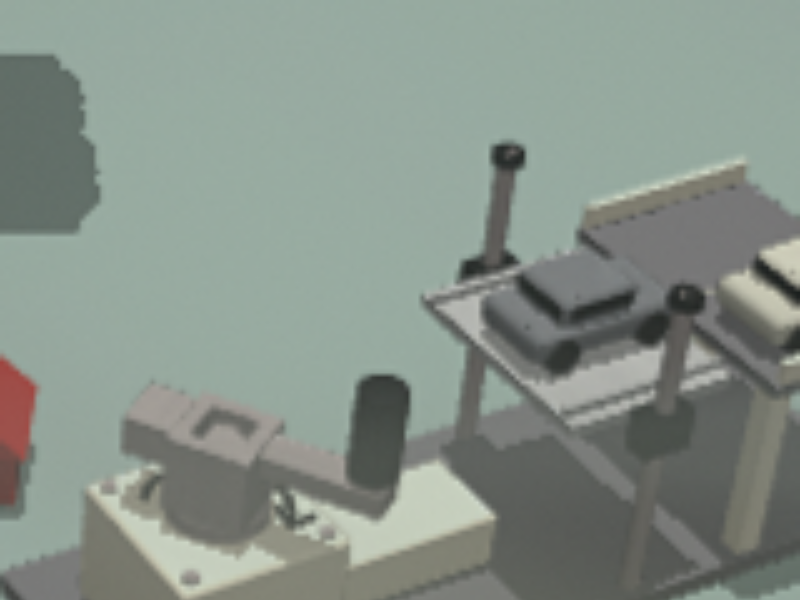

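View pics/t15c.png

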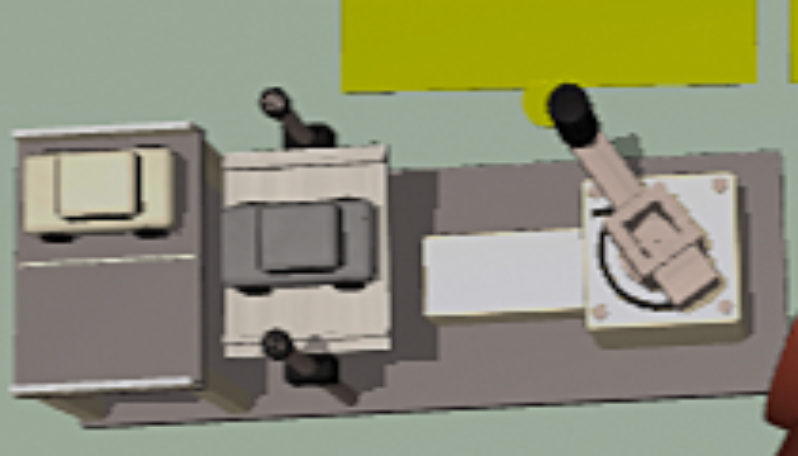

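```bash
python3 -c "
from station import ctrl
ctrl.finish_job()"
```

```text
the job is handed in; nothing more can be done
```

The large crank is fully down on the square shaft, the platform is level with the parking deck, and I handed the job in at about 16 s of the 72 s. I fitted it from above, gripped by the hub. I then regripped the knob and wound it about 1.9 turns clockwise, opened the fingers and backed the arm well clear.

- **Platform height:** in the last depth reading the platform was at about 0.117 m and the deck at about 0.115 to 0.117 m, so level within about 2 mm. That puts the lift at roughly 0.076 m.
- **Crank:** both last pictures show the hub upright and resting on the collar. The force on the tool after letting go is within noise, at about 1 N.
- **Small crank and turquoise look-alikes:** nothing came near them. I judged this from the paths the arm took; I did not measure the small crank again at the end.
- **Checks that disagreed or failed:**
  - The finger opening read about 22 mm on the 24 mm knob, but the grip held throughout.
  - The two cameras differed by 2 to 4 mm on the hub position, which the tapered shaft end absorbed.
  - A last platform height check from the top camera failed because my sampling box held no points, so the height rests on the scene camera alone.

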